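Shut the tagged gas valve under the sliding cover

ROBOT

A 6-joint arm with a two-finger parallel gripper is mounted at the origin on the work surface. World frame = base frame: x ahead of the robot, y to its left, z up, the work surface at z = 0. Lengths are in m, angles in rad, forces in N, time in s.
With the tool pointing down it reaches from about 0.375 to 0.975 m from the base axis. Payload 3.8 kg.
Tool frame: the origin (TCP) lies at the very end of the fingers, on their centre line; the grasp point (between the pads) lies 19 mm behind it; z points along the fingers, y is the line along which they close (so a half turn about z gives the same grasp; the last joint's range is limited). The gripper opens to 88 mm and grips with 3 to 60 N. Pads are 18 mm wide; open, the fingers measure 123 mm over their backs; the gripper's body (75 mm by 187 mm) begins 45 mm behind the grasp point.
Start: joints at [-1.298, 0.264, 1.604, -0, 1.274, -0.037], TCP at [0.206, -0.643, 0.239] pointing down, gripper open.
Joint ranges: [-2.63, 2.63], [-0.94, 2.18], [0.31, 2.57], [-1.31, 4.45], [0, 2.66], [-2.55, 2.55]. Speed limits (rad/s): [2.57, 2.57, 3.14, 3.14, 3.14, 3.14].

INTERFACE

Orientations are given as a 3x3 rotation matrix whose columns are the frame's x, y, z axes.
In Python, from bench import manip gives the robot as it stands. The module is installed in compiled form; this text tells all that it offers.
- The arm moves only by the tool carry_out, never from a script. Its argument "increments" is one flat list of numbers, 6 for each row, row after row: the shift along the tool's x, y, z normalised to -1 to 1, where 1 is 0.025 m, then the turn, a rotation vector about the tool's x, y, z normalised to -1 to 1, where 1 is 6 degrees. A call has 1 to 12 rows; each row shifts and turns the commanded pose from where the row before left it, along the tool's axes as they then stand; what a row does not reach is not made up. A row lasts 1/10 s, in which the tool goes at most 50 mm and 8.59 degrees, less where a joint would pass 70% of its speed; a pose out of reach is approached as far as the arm can. A call with a number of a shift or a turn outside -1 to 1 is refused whole. A call with a gripper value outside its range is refused whole. "fingers" is the opening, from -1 (shut) to 1 (fully open), set as the call begins (left out, the last holds). The fingers move at their own pace and stop on an object; the grip force is fixed at half the most. Time passes only in rows, so rows that do not move let the fingers close. It gives the time, the measured TCP pose, the force, the opening and the grip force at its end, in the units of the state.
- manip.state(): the state, without advancing time (a new reading comes with each control period).
- manip.get_image(name): name is "side" or "top" or "wrist"; returns the picture (480x640x3 uint8, red, green, blue); there is no depth.
- manip.camera_params(name): a dict with "mtx" (3x3 intrinsics, pixels), "R" (3x3) and "t" (3): a world point X has camera coordinates R X + t; the wrist camera has in their place "hand_eye" (4x4, takes a point from camera to tool coordinates, whose origin is the TCP and whose axes are the flange's). Camera axes: x right, y down, z forward; pixel columns grow to the right and rows downward; lengths in m; the calibration is good to about 2 mm. A picture is of the moment at which its call begins: read the wrist's pose just before it. camera_params takes no time and is no camera call.
- manip.sign_off(): hands the job in; it is judged then, once.
The state is a dict: "t": time; "joint_pos": joint angles; "qd": joint speeds; "joint_efforts": joint torques, N m; "eef_pos": TCP position; "ee_rot": TCP orientation; "wrist_force": force on the tool from outside, world axes, zero at the start; "torque": the same for the moment, N m; "grip_width": finger opening in m; "finger_force": force on a finger pad.
Only numpy, scipy, OpenCV 4.12 (cv2) and the standard library are available. Lean on these libraries where they do the work, as an engineer would, in place of code of your own. Each camera call takes 0.05 s, during which the arm holds its last target. There are 200 camera calls.

TASK

Push the sliding cover of the gas valve box all the way across to its stop, so that the two valves under it lie open to view. Then push the lever that carries the round tag fully shut, clockwise until it lies square across its pipe and meets its stop. Leave the other lever open as it is and everything else where it lies, and finish with the hand clear.

Things in the scene. Friction and masses are not known exactly. Their poses are not given: they have to be found in the camera images.
- valve_box: Fixed grey steel box 280 (its x) x 300 (y) x 85 mm high, plus a 55 mm wide shelf on its +x side; origin: centre of the underside of the 280 x 300 part, yaw within 0.25 rad of 0. Its -y half is an open bay (inside x -135..135, y -145..-5, floor 6 mm up) under the cover; its +y half a closed deck. Cover guides along its x edges rise to 96 mm. The bay holds two valves, pipes along the box's y.
- cover (a joint): Slide of the flat steel cover (256 x 145 x 5 mm, top face 91.5 mm above the table) along the box's +y: 0 = bay shut, 0.14 m = end stop, bay open, cover over the deck. Starts at 0 to 0.03. Stays where it is left; takes about 3 N. Cannot be lifted off.
- cover_lip (a point): Middle of the top edge of the cover's upstanding lip, 113.5 mm above the table. The lip is 5 mm thick, 110 mm long along the box's x and stands 22 mm above the cover, at the cover's -y end; push it towards the box's +y. It moves with the cover.
- tag_lever (a joint): Angle of the tagged lever about its upright pivot: 0 = open, pointing along the box's -y, in line with its pipe; grows clockwise from above; 1.571 rad = shut, at its stop, pointing along the box's -x. Starts at 0 to 0.3. Stays where it is left; takes about 0.1 N m (2 to 3 N at the tag).
- tag_tip (a point): Centre of the round tag, 66 mm above the table: a flat steel disc 34 mm across, 8 mm thick (60 to 68 mm above the table), small dark rivet on top, at the end of a steel bar 16 mm wide, 6 mm thick, 60 mm long from the pivot; disc centre 50 mm from the pivot. Moves with the lever.
- tag_pivot (a point): On the tagged lever's pivot axis, 68 mm above the table; a brass valve body below (34 mm across, up to 54 mm above the table). In the box frame about y = -45 mm and x = -55 or +55 mm: either valve may be the nearer one, the other valve has the other place.
- plain_lever (a joint): Angle of the other lever, the same bar (16 x 60 x 6 mm) on the same kind of valve but without a tag disc; same meaning of values. Starts open between 0 and 0.3 and is to be left as it is.
- plain_tip (a point): On the other lever's bar, 50 mm from its pivot, 66 mm above the table.
- coupling: Loose brass coupling, a ring 34 mm across and 30 mm high standing on the far shelf of the valve box. Origin: centre of its underside. Leave it.
- coupon_a: Loose welded steel plate 110 x 55 x 8 mm (11 mm over the beads), flat on the table near the box's -y side. Origin: centre of its underside. Leave it.
- coupon_b: Another such plate, farther to the right on the table. Leave it.
- tube_offcut: Loose steel tube offcut 42 mm across and 45 mm high, standing on the table near the box's -y side. Origin: centre of its underside. Leave it.
- hammer: Loose hammer lying on the table to the left, 260 mm long. Leave it.
- brush: Loose brush lying on the table to the right, 200 mm long. Leave it.
- spray_can: Loose aluminium spray can 60 mm across, 170 mm high, standing on the left. Origin: centre of its underside. Leave it.

How it is judged:
On the way, in this order (a step that is already met when the one before it is completed fails the run):
1. the cover is slid across to its stop (within 12 mm) while the tagged lever is still open (value of joint cover above 0.128 m and value of joint tag_lever below 0.6 rad), for 0.2 s.
2. the tagged lever is pushed shut (within about 5 degrees of its stop) (value of joint tag_lever above 1.48 rad), for 0.2 s.
At the end, for the whole second after the job is handed in: The cover is within 12 mm of its end stop (joint above 0.128 m), the tagged lever is within about 5 degrees of shut (joint above 1.48 rad), both at rest; the tip of the other lever is within 12 mm and every loose thing within 30 mm of where it was (value of joint cover above 0.128 m and value of joint tag_lever above 1.48 rad and distance of plain_tip from where it was at the start of the episode below 0.012 m and velocity of joint tag_lever between -0.05 and 0.05 rad/s and velocity of joint cover between -0.01 and 0.01 m/s and distance of each of coupling, coupon_a, coupon_b, tube_offcut, hammer, brush, spray_can from where it was at the start of the episode below 0.03 m); the robot touches nothing.
It fails at once if the other valve's lever is turned (its tip moves more than 12 mm) (distance of plain_tip from where it was at the start of the episode above 0.012 m).
It fails at once if a loose thing (coupling, plate, offcut, hammer, brush or can) is lifted, carried or pushed more than 30 mm (distance of any of coupling, coupon_a, coupon_b, tube_offcut, hammer, brush, spray_can from where it was at the start of the episode above 0.03 m).
It also fails if it takes over 51 s, if anything falls off the work surface, if the arm or the gripper's body presses on something with over 40 N, if the wrist force passes 120 N, or if a joint passes its speed limit or range.

## Working session

There is one attempt and no reset: what is moved stays moved. The work goes in short steps, Python scripts to look and compute and a tool call to move; the robot and the scene stay as the last step left them, time stands still between calls to the robot, and variables do not carry over. Pictures are saved under pics/ and viewed, at most 10 in all, crops included, and the job is handed in when it is done.

Besides the shell and the picture viewer there is one more tool, called after ">>>" in YAML: its name, and indented under it one key for each argument. carry_out: Moves the arm, as the interface text tells. Its arguments: {"type":"object","properties":{"increments":{"type":"array"},"fingers":{"type":"number"}},"required":["increments"]}

```bash
mkdir -p pics; python3 - <<'E'
from bench import manip
import cv2,json
s=manip.state();print(s['t'],s['eef_pos'],s['ee_rot'],s['grip_width'])
for n in ("top","side"):
    cv2.imwrite(f"pics/{n}0.png",manip.get_image(n)[:,:,::-1])
    print(n,manip.camera_params(n))
print(manip.camera_params("wrist"))
E
```

```text
0.0 [ 0.20559872 -0.64218618  0.23739752] [[ 9.52401850e-01  3.04844847e-01 -5.78419496e-04]
 [ 3.04845381e-01 -9.52399480e-01  2.12706196e-03]
 [ 9.75374510e-05 -2.20214626e-03 -9.99997571e-01]] 0.08838606225320653
top {'mtx': array([[463.07673259,   0.        , 314.24945936],
       [  0.        , 463.07673259, 246.90156321],
       [  0.        ,   0.        ,   1.        ]]), 'R': array([[ 0.01157495, -0.99967116, -0.02288224],
       [-0.98074389, -0.00688824, -0.19517677],
       [ 0.19495497,  0.02470078, -0.98050111]]), 't': array([0.01545678, 0.56102818, 1.18739111])}
side {'mtx': array([[438.93818398,   0.        , 316.79429144],
       [  0.        , 438.93818398, 235.84615419],
       [  0.        ,   0.        ,   1.        ]]), 'R': array([[ 9.86185047e-01, -1.65644983e-01,  8.90280942e-04],
       [-1.25113734e-01, -7.48378785e-01, -6.51364527e-01],
       [ 1.08561533e-01,  6.42254571e-01, -7.58764430e-01]]), 't': array([-0.57053001,  0.12569886,  1.11318896])}
{'mtx': array([[358.59766546,   0.        , 324.63231349],
       [  0.        , 358.59766546, 244.31389937],
       [  0.        ,   0.        ,   1.        ]]), 'hand_eye': array([[-1.37025770e-04, -9.63597476e-01, -2.67357226e-01,
         6.86382873e-02],
       [ 9.99998730e-01, -5.56600770e-04,  1.49355792e-03,
        -4.41507712e-04],
       [-1.58799988e-03, -2.67356682e-01,  9.63596328e-01,
        -1.46223780e-01],
       [ 0.00000000e+00,  0.00000000e+00,  0.00000000e+00,
         1.00000000e+00]])}
```

View pics/top0.png

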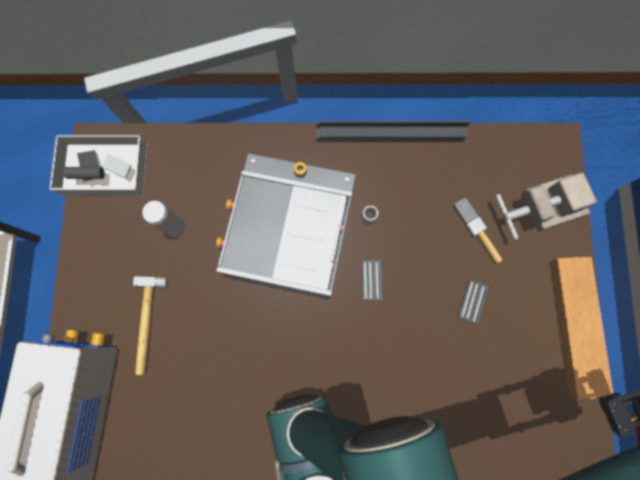

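View pics/side0.png

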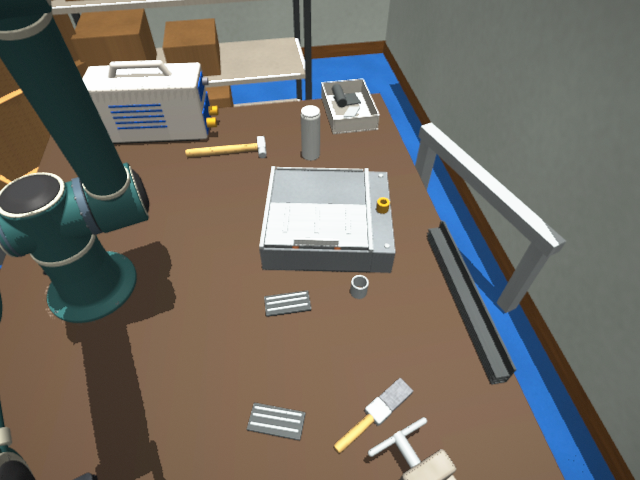

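The top picture shows the box around (288,225), its cover (the bright part) on the right half, and the shelf with the coupling at (300,169). The side picture shows the box around (328,215) and the lip at about (316,243). I'll enlarge both to read corners.

```bash
python3 - <<'E'
import cv2
a=cv2.imread("pics/top0.png")[145:305,205:385]; b=cv2.imread("pics/side0.png")[160:300,250:410]
cv2.imwrite("pics/topc.png",cv2.resize(a,None,fx=3.75,fy=3.75,interpolation=cv2.INTER_CUBIC))
cv2.imwrite("pics/sidec.png",cv2.resize(b,None,fx=4,fy=4,interpolation=cv2.INTER_CUBIC))
E
```

```text
(no output)
```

View pics/topc.png

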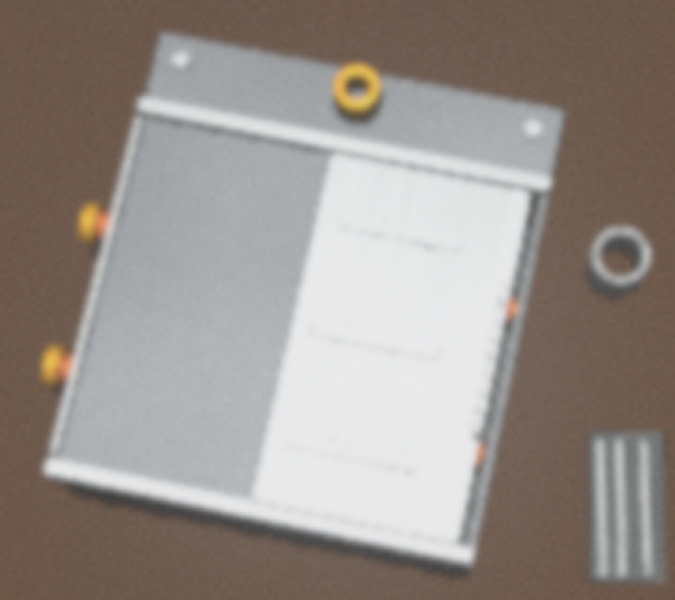

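View pics/sidec.png

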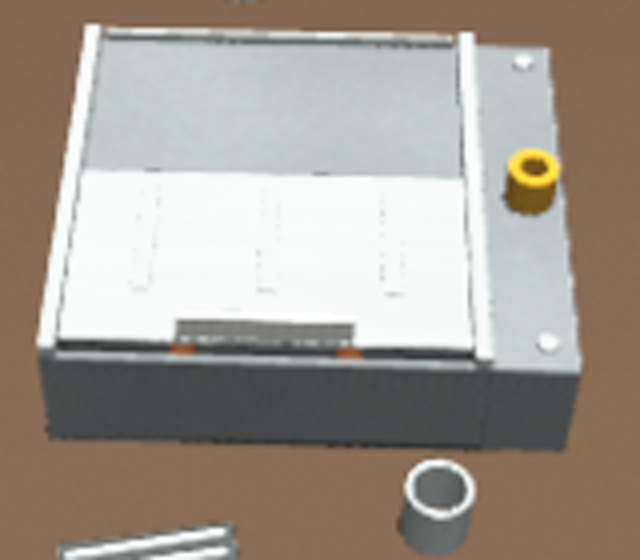

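Top crop: guide outer corners (138,98), (553,180), (44,465), (474,558); cover's +y edge (330,153)–(253,497). Side crop: guide corners (475,33), (493,357), (86,26), (38,345); lip top edge (176,320)–(355,324).

```bash
cat > h.py <<'E'
import numpy as np
from scipy.optimize import least_squares
from bench import manip
P={n:manip.camera_params(n) for n in("top","side")}
def proj(n,X):
    p=P[n];c=np.atleast_2d(X)@p['R'].T+p['t'];q=c@p['mtx'].T;return q[:,:2]/q[:,2:]
def ray(n,uv,z):
    p=P[n];d=p['R'].T@np.linalg.solve(p['mtx'],[*uv,1]);o=-p['R'].T@p['t'];return o+d*(z-o[2])/d[2]
tp=lambda u:(np.array(u)+.5)/3.75-.5+[205,145]
sd=lambda u:(np.array(u)+.5)/4-.5+[250,160]
def b2w(b,X):
    X=np.atleast_2d(X);c,s=np.cos(b[2]),np.sin(b[2])
    return np.c_[b[0]+c*X[:,0]-s*X[:,1],b[1]+s*X[:,0]+c*X[:,1],X[:,2]]
def w2b(b,X):
    c,s=np.cos(b[2]),np.sin(b[2]);d=np.array(X[:2])-b[:2];return np.array([c*d[0]+s*d[1],-s*d[0]+c*d[1],X[2]])
E
python3 - <<'E'
from h import *
C=np.array([[.14,.15,.096],[.14,-.15,.096],[-.14,.15,.096],[-.14,-.15,.096]])
T=tp([(138,98),(553,180),(44,465),(474,558)]);S=sd([(475,33),(493,357),(86,26),(38,345)])
f=lambda b,C=C:np.r_[(proj('top',b2w(b,C))-T).ravel(),(proj('side',b2w(b,C))-S).ravel()]
r=least_squares(f,[.6,.05,-.17]);b=r.x;print(b,r.fun.round(1))
np.save('b.npy',b)
for n,u,z in [('top',tp((330,153)),.0915),('top',tp((253,497)),.0915),('side',sd((83,170)),.0915),('side',sd((460,178)),.0915),('side',sd((176,320)),.1135),('side',sd((355,324)),.1135)]:
    print(w2b(b,ray(n,u,z)).round(4))
print('coupling',w2b(b,ray('top',tp((357,86)),.1)).round(3),'tube',w2b(b,ray('top',tp((621,256)),.045)).round(3))
E
```

```text
[ 0.59742954  0.09727084 -0.20040119] [ 0.7 -1.4 -0.5 -1.6 -0.2  1.4 -1.   0.8 -0.2  0.4  0.5  0.6 -0.1 -0.1
 -0.6  0.5]
[0.1247 0.0073 0.0915]
[-0.1275  0.0049  0.0915]
[-0.1276  0.0076  0.0915]
[0.1251 0.0088 0.0915]
[-0.0541 -0.1403  0.1135]
[ 0.0544 -0.1397  0.1135]
coupling [ 0.175 -0.002  0.1  ] tube [ 0.106 -0.212  0.045]
```

>>> carry_out:
  increments: [0,0,0,0,0,-1,0,0,0,0,0,-1,0,0,0,0,0,-1,0,0,0,0,0,-1,0,0,0,0,0,-1,0,0,0,0,0,-1,0,0,0,0,0,-1,0,0,0,0,0,-1,0,0,0,0,0,-1,0,0,0,0,0,-1,0,0,0,0,0,-0.13,0,0,0,0,0,0]
  fingers: -1

```text
t: 1.3
eef_pos: [0.2057, -0.6426, 0.2382]
ee_rot: [[0.201, 0.98, -0.0], [0.98, -0.201, 0.001], [0.001, -0.0, -1.0]]
wrist_force: [0.7, -0.4, -0.9]
grip_width: 0.0003
finger_force: 0.0
```

>>> carry_out:
  increments: [1,0.4,0,0,0,0,1,0.4,0,0,0,0,1,0.4,0,0,0,0,1,0.4,0,0,0,0,1,0.4,0,0,0,0,1,0.4,0,0,0,0,1,0.4,0,0,0,0,1,0.4,0,0,0,0,1,0.4,0,0,0,0,1,0.4,0,0,0,0,1,0.4,0,0,0,0,1,0.4,0,0,0,0]

```text
t: 2.5
eef_pos: [0.3835, -0.3717, 0.2387]
ee_rot: [[0.201, 0.98, 0.0], [0.98, -0.201, -0.0], [-0.0, 0.0, -1.0]]
wrist_force: [0.6, -0.1, -0.0]
grip_width: 0.0005
finger_force: 0.0
```

>>> carry_out:
  increments: [1,0.4,0.2,0,0,0,1,0.4,0.2,0,0,0,1,0.4,0.2,0,0,0,1,0.4,0.2,0,0,0,1,0.4,0.2,0,0,0,1,0.4,0.2,0,0,0,1,0.4,0.2,0,0,0,1,0.4,0.2,0,0,0,1,0.4,0.2,0,0,0,1,0.4,0.2,0,0,0,1,0.4,0.2,0,0,0,0,0,0,0,0,0]

```text
t: 3.7
eef_pos: [0.5463, -0.1227, 0.1829]
ee_rot: [[0.198, 0.98, -0.001], [0.98, -0.198, 0.001], [0.001, -0.001, -1.0]]
wrist_force: [-0.4, -0.1, 0.2]
grip_width: 0.0003
finger_force: 0.0
```

```bash
cat >> h.py <<'E'
def st():
    s=manip.state();b=np.load('b.npy');R=np.array(s['ee_rot'])
    yaw=np.arctan2(R[1,0],R[0,0])-b[2]-np.pi/2
    print(round(s['t'],2),'box',w2b(b,s['eef_pos']).round(4),'yawerr deg',np.degrees(yaw).round(2),'tilt',R[:,2].round(3),'F',np.round(s['wrist_force'],1),s['grip_width'].__round__(4),'q',np.round(s['joint_pos'],2));return s
E
python3 - <<'E'
from h import *
import cv2
st();cv2.imwrite("pics/w1.png",manip.get_image("wrist")[:,:,::-1])
E
```

```text
3.7 box [-0.0064 -0.2257  0.1829] yawerr deg 0.07 tilt [-0.001  0.001 -1.   ] F [-0.4 -0.1  0.2] 0.0003 q [-0.27  0.09  1.91  0.    1.14 -0.07]
```

View pics/w1.png

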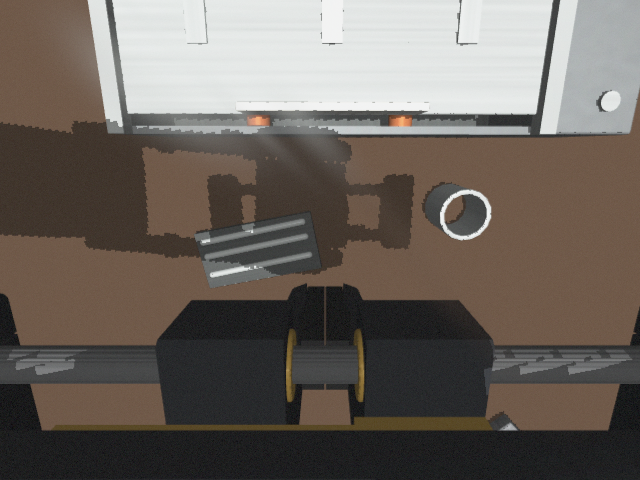

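The wrist view shows the lip centred at (333,107), the finger tips at (325,290) squarely in line, and the tube (465,212) and plate (260,250) clear. Going down behind the lip.

>>> carry_out:
  increments: [1,0.1,0.5,0,0,0,1,0.1,0.5,0,0,0,0,0,0.7,0,0,0,0,0,0.7,0,0,0,0,0,0.6,0,0,0,0,0,0.36,0,0,0,0,0,0,0,0,0]

```text
t: 4.45
eef_pos: [0.559, -0.0775, 0.0982]
ee_rot: [[0.2, 0.98, -0.003], [0.98, -0.2, 0.0], [-0.0, -0.003, -1.0]]
wrist_force: [-0.4, -0.3, 0.2]
grip_width: 0.0006
finger_force: 0.0
```

>>> carry_out:
  increments: [0.4,0,0,0,0,0,0.4,0,0,0,0,0,0.4,0,0,0,0,0,0.4,0,0,0,0,0,0.4,0,0,0,0,0,0.4,0,0,0,0,0,0.4,0,0,0,0,0,0.4,0,0,0,0,0]

```text
t: 5.25
eef_pos: [0.5767, 0.0021, 0.0999]
ee_rot: [[0.199, 0.98, 0.001], [0.98, -0.199, -0.0], [-0.0, 0.001, -1.0]]
wrist_force: [0.4, -2.5, 2.2]
grip_width: 0.0004
finger_force: 1.4
```

```bash
python3 -c "
from h import *
st()"
```

```text
5.25 box [-0.0013 -0.0974  0.0999] yawerr deg 0.03 tilt [ 0.001 -0.    -1.   ] F [ 0.4 -2.5  2.2] 0.0004 q [-0.04  0.2   1.95 -0.    0.99  0.16]
```

>>> carry_out:
  increments: [0.4,0,0,0,0,0,0.4,0,0,0,0,0,0.4,0,0,0,0,0,0.4,0,0,0,0,0,0.4,0,0,0,0,0,0.4,0,0,0,0,0,0.4,0,0,0,0,0,0,0,0,0,0,0]

```text
t: 6.05
eef_pos: [0.5899, 0.0718, 0.0994]
ee_rot: [[0.198, 0.98, -0.001], [0.98, -0.198, 0.001], [0.001, -0.001, -1.0]]
wrist_force: [-0.2, -0.9, -0.3]
grip_width: 0.0001
finger_force: 0.0
```

>>> carry_out:
  increments: [0.16,0,0,0,0,0,0.12,0,0,0,0,0,0,0,0,0,0,0]

```text
t: 6.35
eef_pos: [0.5909, 0.0771, 0.0992]
ee_rot: [[0.199, 0.98, -0.002], [0.98, -0.199, 0.0], [0.0, -0.002, -1.0]]
wrist_force: [-0.2, -0.0, -0.8]
grip_width: 0.0005
finger_force: 0.2
```

>>> carry_out:
  increments: [0.16,0,0,0,0,0,0.16,0,0,0,0,0,0,0,0,0,0,0]

```text
t: 6.65
eef_pos: [0.5911, 0.0778, 0.0993]
ee_rot: [[0.197, 0.98, -0.005], [0.98, -0.197, -0.012], [-0.013, -0.003, -1.0]]
wrist_force: [-6.0, -24.2, 6.7]
grip_width: 0.0004
finger_force: 12.3
```

>>> carry_out:
  increments: [0.12,0,0,0,0,0,0.04,0,0,0,0,0,0,0,0,0,0,0]

```text
t: 6.95
eef_pos: [0.5911, 0.0779, 0.0994]
ee_rot: [[0.196, 0.98, -0.007], [0.98, -0.197, -0.017], [-0.018, -0.004, -1.0]]
wrist_force: [-8.5, -35.0, 8.0]
grip_width: 0.0005
finger_force: 18.3
```

At the stop (force risen). Backing off and lifting to look into the bay.

>>> carry_out:
  increments: [-0.8,0,0,0,0,0,-0.8,0,-0.8,0,0,0,-0.8,0,-0.8,0,0,0,-0.8,0,-0.8,0,0,0,-0.8,0,-0.8,0,0,0,-0.8,0,-0.8,0,0,0,0,0,0,0,0,0,0,0,0,0,0,0]

```text
t: 7.75
eef_pos: [0.5705, -0.029, 0.2]
ee_rot: [[0.2, 0.98, 0.001], [0.98, -0.2, 0.001], [0.001, 0.001, -1.0]]
wrist_force: [-0.3, 1.0, -1.1]
grip_width: 0.0006
finger_force: 0.0
```

```bash
python3 - <<'E'
from h import *
import cv2
st();cv2.imwrite("pics/w2.png",manip.get_image("wrist")[:,:,::-1])
cv2.imwrite("pics/top2.png",manip.get_image("top")[:,:,::-1])
E
```

```text
7.75 box [-0.0013 -0.1291  0.2   ] yawerr deg -0.07 tilt [ 0.001  0.001 -1.   ] F [-0.3  1.  -1.1] 0.0006 q [-0.09  0.1   1.87  0.    1.17  0.11]
```

View pics/w2.png

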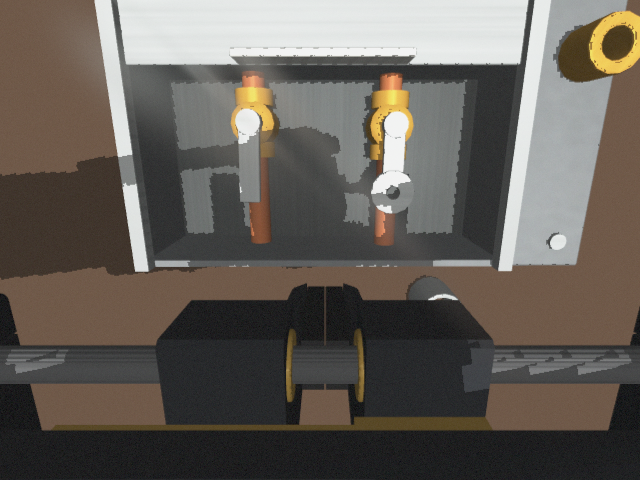

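The wrist view shows the bay open: tagged lever on the right, tag at (393,191), pivot cap (396,124). Plain lever on the left, cap (248,122), bar end (249,200).

```bash
python3 - <<'E'
from h import *
s=st();b=np.load('b.npy');w=manip.camera_params('wrist');H=w['hand_eye'];R=np.array(s['ee_rot'])
for n,u,z in [('tag',(393,191),.068),('piv',(396,124),.072),('plainpiv',(248,122),.072),('plainend',(249,200),.069),('lip',(323,50),.1135),('lipR',(415,50),.1135),('tubeR',(440,296),.045)]:
    d=R@H[:3,:3]@np.linalg.solve(w['mtx'],[*u,1]);o=R@H[:3,3]+s['eef_pos'];print(n,w2b(b,o+d*(z-o[2])/d[2]).round(4))
E
```

```text
7.85 box [-0.0024 -0.1286  0.1984] yawerr deg 0.02 tilt [-0.002  0.001 -1.   ] F [-0.1 -0.7 -0.4] 0.0006 q [-0.09  0.1   1.88  0.    1.17  0.11]
tag [ 0.0499 -0.0941  0.068 ]
piv [ 0.0489 -0.0454  0.072 ]
plainpiv [-0.0579 -0.044   0.072 ]
plainend [-0.061  -0.1009  0.069 ]
lip [-0.0035 -0.0067  0.1135]
lipR [ 0.05   -0.0067  0.1135]
tubeR [ 0.1015 -0.1914  0.045 ]
```

>>> carry_out:
  increments: [0.34,0.98,0,0,0,0,0.34,0.98,0,0,0,0,0.34,0.98,0,0,0,0,0.34,0.98,0,0,0,0,0,0,0.9,0,0,0,0,0,0.9,0,0,0,0,0,0.9,0,0,0,0,0,0.5,0,0,0,0,0,0,0,0,0]

```text
t: 8.75
eef_pos: [0.6704, -0.0142, 0.1156]
ee_rot: [[0.198, 0.98, -0.007], [0.98, -0.198, 0.001], [-0.001, -0.007, -1.0]]
wrist_force: [-0.5, 0.3, -0.5]
grip_width: 0.0004
finger_force: 0.0
```

```bash
python3 - <<'E'
from h import *
import cv2
st();cv2.imwrite("pics/w3.png",manip.get_image("wrist")[:,:,::-1])
E
```

```text
8.75 box [ 0.0937 -0.0947  0.1156] yawerr deg 0.06 tilt [-0.007  0.001 -1.   ] F [-0.5  0.3 -0.5] 0.0004 q [-0.06  0.36  1.72  0.    1.07  0.14]
```

View pics/w3.png

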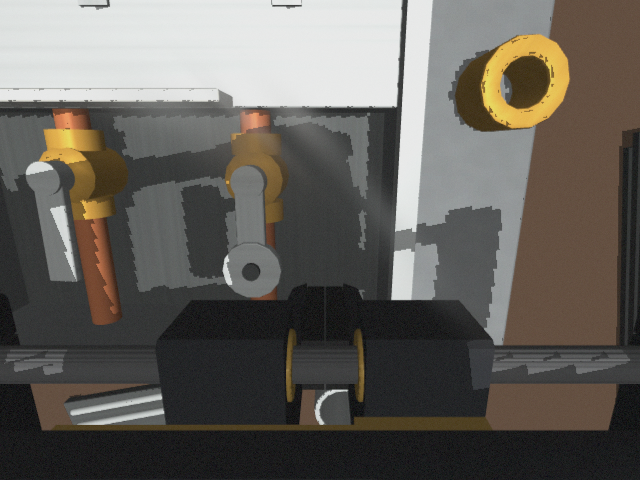

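The wrist view shows the finger tips (325,290) right of the tag (251,271) and left of the guide (~395): room to go down.

>>> carry_out:
  increments: [0,0,0.8,0,0,0,0,0,0.8,0,0,0,0,0,0.7,0,0,0,0,0,0,0,0,0,0,-0.2,0,0,0,0,0,-0.2,0,0,0,0,-0.1,-0.28,0,0,0,0,-0.1,-0.28,0,0,0,0,-0.03,-0.31,0,0,0,0,-0.03,-0.31,0,0,0,0,0,0,0,0,0,0]

```text
t: 9.9
eef_pos: [0.6324, -0.0136, 0.0631]
ee_rot: [[0.199, 0.98, 0.001], [0.98, -0.199, 0.0], [0.0, 0.001, -1.0]]
wrist_force: [1.8, -0.6, 4.4]
grip_width: 0.0004
finger_force: 1.9
```

```bash
python3 - <<'E'
from h import *
import cv2
st();cv2.imwrite("pics/w4.png",manip.get_image("wrist")[:,:,::-1])
E
```

```text
9.9 box [ 0.0564 -0.1017  0.0631] yawerr deg 0.01 tilt [ 0.001  0.    -1.   ] F [ 1.8 -0.6  4.4] 0.0004 q [-0.06  0.34  1.85  0.    0.95  0.14]
```

View pics/w4.png

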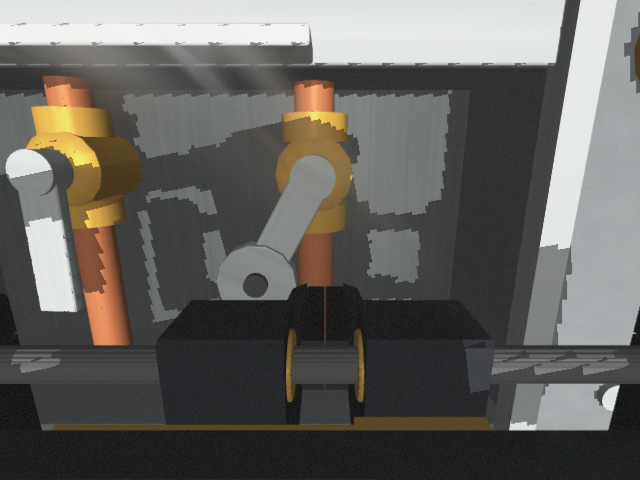

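The lever has turned to about 30° with the finger against the tag (255,285). Continuing, slightly lower.

>>> carry_out:
  increments: [0.05,-0.32,0.06,0,0,0,0.05,-0.32,0.06,0,0,0,0.12,-0.3,0,0,0,0,0.12,-0.3,0,0,0,0,0.19,-0.27,0,0,0,0,0.19,-0.27,0,0,0,0,0.24,-0.21,0,0,0,0,0.24,-0.21,0,0,0,0,0,0,0,0,0,0]

```text
t: 10.85
eef_pos: [0.5841, 0.027, 0.059]
ee_rot: [[0.198, 0.98, -0.001], [0.98, -0.198, -0.001], [-0.001, -0.001, -1.0]]
wrist_force: [-0.4, -2.9, -1.5]
grip_width: 0.0005
finger_force: 1.5
```

>>> carry_out:
  increments: [0.12,0,0,0,0,0,0.08,0,0,0,0,0,0,0,0,0,0,0]

```text
t: 11.15
eef_pos: [0.5842, 0.0277, 0.0589]
ee_rot: [[0.197, 0.98, -0.004], [0.98, -0.197, -0.007], [-0.008, -0.003, -1.0]]
wrist_force: [-3.8, -17.6, 2.3]
grip_width: 0.0005
finger_force: 8.8
```

```bash
python3 - <<'E'
from h import *
import cv2
st();cv2.imwrite("pics/w5.png",manip.get_image("wrist")[:,:,::-1])
E
```

```text
11.15 box [ 0.0009 -0.0708  0.0589] yawerr deg 0.14 tilt [-0.004 -0.007 -1.   ] F [ -3.8 -17.6   2.3] 0.0005 q [ 0.01  0.27  1.95 -0.01  0.92  0.21]
```

View pics/w5.png

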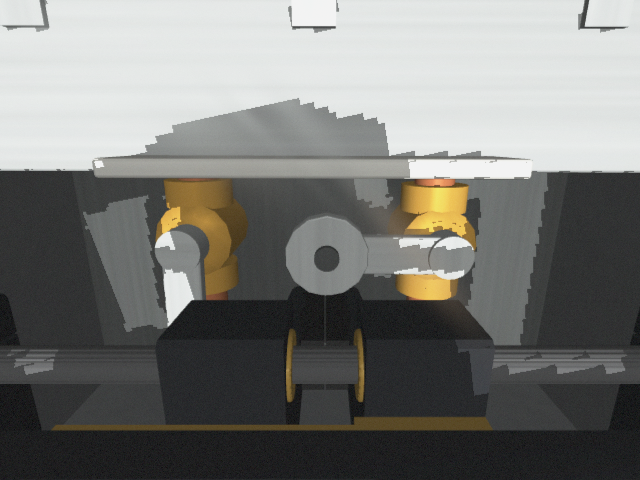

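The tagged lever lies square across its pipe: tag (327,257), pivot (450,257), at its stop with 17 N pressed. The plain lever, cap (180,250), is still open. Backing straight off, then up.

>>> carry_out:
  increments: [-0.4,0,0,0,0,0,-0.4,0,0,0,0,0,-0.2,0,0,0,0,0,0,0,-0.8,0,0,0,0,0,-0.8,0,0,0,0,0,-0.8,0,0,0,0,0,-0.8,0,0,0,0,0,-0.8,0,0,0,0,0,-0.8,0,0,0,0,0,-0.8,0,0,0,-0.8,0,0,0,0,0]

```text
t: 12.3
eef_pos: [0.5795, -0.0109, 0.2031]
ee_rot: [[0.197, 0.98, 0.007], [0.98, -0.197, 0.001], [0.003, 0.006, -1.0]]
wrist_force: [0.4, -1.8, 0.1]
grip_width: 0.0009
finger_force: 0.0
```

>>> carry_out:
  increments: [-0.8,0,0,0,0,0,-0.8,0,0,0,0,0,0,0,0,0,0,0,0,0,0,0,0,0,0,0,0,0,0,0]

```text
t: 12.8
eef_pos: [0.5692, -0.051, 0.1992]
ee_rot: [[0.199, 0.98, 0.0], [0.98, -0.199, 0.001], [0.001, -0.0, -1.0]]
wrist_force: [-0.3, 0.4, 0.6]
grip_width: 0.0004
finger_force: 0.0
```

```bash
python3 - <<'E'
from h import *
import cv2
st();cv2.imwrite("pics/w6.png",manip.get_image("wrist")[:,:,::-1])
E
```

```text
12.8 box [ 0.0018 -0.151   0.1992] yawerr deg 0.02 tilt [ 0.     0.001 -1.   ] F [-0.3  0.4  0.6] 0.0004 q [-0.13  0.1   1.87  0.    1.17  0.07]
```

View pics/w6.png

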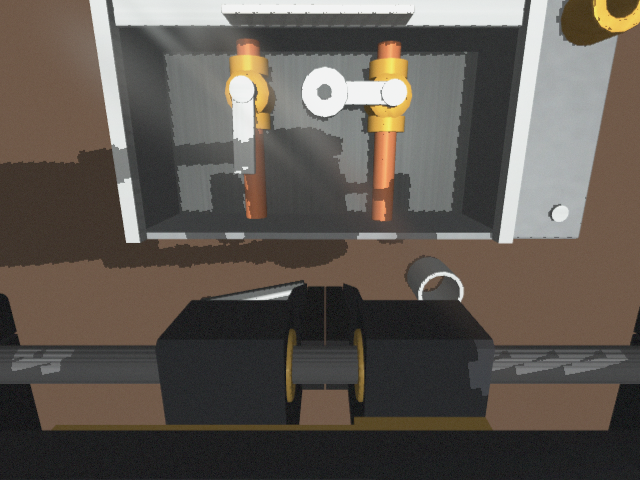

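The cover is open, with its lip at (318,14). The tagged lever is square across its pipe, tag (325,92) level with pivot (395,93). The plain lever is unchanged and the hand is clear.

```bash
python3 -c "
from bench import manip
print(manip.sign_off())"
```

```text
the job is handed in; nothing more can be done
None
```

I slid the cover to its stop and pushed the tagged lever shut against its stop. The plain lever and loose things were not touched, the hand is clear, and the job was handed in at about 13 s; no verdict was returned.

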